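# Move the hanging pot to the next desk rail

### The arm

A 7-joint arm with a two-finger parallel gripper is mounted at the origin on the work surface. World frame = base frame: x ahead of the robot, y to its left, z up, the work surface at z = 0. Lengths are in m, angles in rad, forces in N, time in s.
With the tool pointing down it reaches from about 0.4 to 0.925 m from the base axis. Payload 5.6 kg.
Tool frame: the origin (TCP) lies at the very end of the fingers, on their centre line; the grasp point (between the pads) lies 19 mm behind it; z points along the fingers, y is the line along which they close (so a half turn about z gives the same grasp; the last joint's range is limited). The gripper opens to 85 mm and grips with 20 to 120 N. Pads are 22 mm wide; open, the fingers measure 114 mm over their backs; the gripper's body (76 mm by 85 mm) begins 54 mm behind the grasp point. The pads swing forward as they close: fully open they stand 13 mm farther back than shut.
Start: joints at [-1.37, 0.468, -0.012, 1.603, 0.006, 1.071, -0.056], TCP at [0.157, 0.631, 0.231] pointing down, gripper open.
Joint ranges: [-2.53, 2.53], [-0.31, 2.02], [-1.57, 1.55], [0.28, 2.44], [-1.29, 4.43], [0.15, 1.84], [-2.92, 2.92]. Speed limits (rad/s): [2.57, 2.57, 3.14, 3.14, 3.14, 3.14, 3.14].

### API

Orientations are given as a rotation vector (axis times angle).
In Python, from workcell import get_state, grab_frame, camera_info, finish_job, search_frame, trace, pinpoint gives the robot as it stands. The module is installed in compiled form; this text tells all that it offers.
- The arm moves only by the shell command python3 -m jog 'ROWS' [FORCE]. ROWS is JSON, one flat list of numbers, 5 for each row, row after row: the shift along the tool's x, y, z in m, then the turn about the tool's z in degrees, then the finger opening in m, from 0 to 0.0854. In form: [dx, dy, dz, yaw, gripper, dx, dy, dz, yaw, gripper, ...]. A call has 1 to 20 rows; each row is the pose to reach, as a shift and turn from the pose commanded when the call began, along the tool's axes at that moment; what a row does not reach only later rows make up. A row lasts 1/12 s, in which the tool goes at most 41.7 mm and 7.16 degrees, less where a joint would pass 70% of its speed; a pose out of reach is approached as far as the arm can. A call with a gripper value outside its range is refused whole. The fingers move at their own pace and stop on an object; FORCE is the grip in N (left out, the last holds). Time passes only in rows, so rows that repeat a pose let the fingers close. It gives the time, the measured TCP pose, the force, the opening and the grip force at its end, in the units of the state.
- get_state(): the state, without advancing time (a new reading comes with each control period).
- grab_frame(name): name is "scene" or "top"; returns (picture, depth): 420x560x3 uint8, blue, green, red; 420x560 float32, m along the optical axis (not along the pixel's ray), 0 where there is no reading.
- camera_info(name): a dict with "intrinsics" (3x3 intrinsics, pixels), "eye" and "rotation" of the camera in the world. Camera axes: x right, y up, looking along -z (the intrinsics and any distortion apply to the point x, -y, -z); pixel columns grow to the right and rows downward; lengths in m; the calibration is good to about 2 mm. A picture is of the moment at which its call begins. camera_info takes no time and is no camera call.
- finish_job(): hands the job in; it is judged then, once.
Trained networks look in the newest picture that a camera, given by its name, has taken for a name from the list of things; names that differ only in an ending like _2 or _b are one class to them, and where a whole thing is asked for, a point or a joint stands for the part that bears it (a point fixed in the world has none). Each returns a list of dicts, best first, with "confidence" (0 to 1); they miss things now and then, are a little off and sometimes report something else, mostly with a low value. They report only what shows in the picture. A call takes as long as a camera call. They do not tell look-alikes from the thing itself.
- search_frame(camera, query): "extent" ([left, top, width, height] in pixels, round what is visible of it).
- trace(camera, query): "mask" (420x560 bool, what is visible of it) and "extent" ([left, top, width, height] in pixels, round what is visible of it).
- pinpoint(camera, query): "location" ([column, row] in pixels: a listed point, or the origin of a listed thing).
The state is a dict: "t": time; "joint_pos": joint angles; "joint_vel": joint speeds; "joint_torque": joint torques, N m; "eef_pos": TCP position; "tool_rot": TCP orientation; "wrist_force": force on the tool from outside, world axes, zero at the start; "moment": the same for the moment, N m; "grip_width": opening from 0.0 (shut) to 1.0 (fully open); "grasp_force": force on a finger pad.
Only numpy, scipy, OpenCV 4.12 (cv2) and the standard library are available. Lean on these libraries where they do the work, as an engineer would, in place of code of your own. Each camera call takes 0.05 s, during which the arm holds its last target. There are 200 camera calls.

### The job

On the desk organiser, take the round hanging pot by the post on top, lift its hook over the end stops and hang it on the other rail of the pair, anywhere free between that rail's two end stops. Let go with the hook sitting properly down on the bar, the pot hanging upright and square to the rail, and leave the other two hangers hanging where they are.

Things in the scene. Friction and masses are not known exactly. Their poses are not given: they have to be found in the camera images.
- pot: Round white hanging pot, 60 mm across, 130 g. Origin: centre of its 18 mm square grip post (22 mm up, 28 down to the hook); y along rail. Hook (24 mm along rail) sits on the bar 38 mm below origin; throat 34 mm wide, sloped to centre; strap on -x side, +x side open below a tip 16 mm under the seat; rim 90 mm under it. Lift 25-55 mm (40 best) and carry along y; over 60 mm the pot hits the rail.
- rail_to_top (a point): Rail to hang the pot on: dark bar 300 mm long, 12 wide, 10 high. Point: middle of its top face; y along the bar, x away from the robot. End stops (142-150 mm out) rise 20 mm above the top. The pot's present rail is identical, in line, 30-50 mm end to end, left or right. Brackets at y = +-60 mm hold the bar 20-30 mm under its top, from posts at +x. Free 20 mm from middle towards the pot's rail.
- bin: Hanger with a square white bin, 58 x 58 x 55 mm, same hook and grip post as the pot (origin at the post's centre). It or the tray hangs near the outer end of each rail, 90 to 120 mm from the rail's middle. Leave it where it hangs.
- tray: Hanger with a shallow oblong white tray, 52 x 64 x 22 mm, same hook and grip post as the pot (origin at the post's centre). Hangs near the outer end of the rail that the bin is not on. Leave it where it hangs.
Not all that is in view belongs to the job. What is shaped like the pot but red or yellow is not meant.

How it is judged:
By the outcome, as a careful person would: the job done as asked, in the order asked, and still so for the second after the job is handed in, with the robot touching nothing.
It also fails if it takes over 40 s, if anything falls off the work surface, if the arm or the gripper's body presses on something with over 40 N, if the wrist force passes 120 N, or if a joint passes its speed limit or range.

## Working session

There is one attempt and no reset: what is moved stays moved. The work goes in short steps, Python scripts to look and compute and a shell command to move; the robot and the scene stay as the last step left them, time stands still between calls to the robot, and variables do not carry over. Pictures are saved under pics/ and viewed, at most 10 in all, crops included, and the job is handed in when it is done.

```bash
mkdir -p pics; cat > h.py <<'E'
import numpy as np, cv2
from workcell import *
def world(cam,uv,d):
    c=camera_info(cam);K=np.array(c["intrinsics"]);R=np.array(c["rotation"]);e=np.array(c["eye"])
    uv=np.atleast_2d(uv).astype(float);d=np.atleast_1d(d)
    p=np.c_[(uv[:,0]-K[0,2])/K[0,0]*d,-(uv[:,1]-K[1,2])/K[1,1]*d,-d]
    return p@R.T+e
def proj(cam,P):
    c=camera_info(cam);K=np.array(c["intrinsics"]);R=np.array(c["rotation"]);e=np.array(c["eye"])
    q=(np.atleast_2d(P)-e)@R
    return np.c_[K[0,0]*q[:,0]/-q[:,2]+K[0,2],-K[1,1]*q[:,1]/-q[:,2]*-1*-1+K[1,2]]
E
python3 - <<'E'
from h import *
ims=[]
np.set_printoptions(precision=4,suppress=True)
for cam in("scene","top"):
    im,d=grab_frame(cam);np.savez(f"{cam}0.npz",im=im,d=d)
    print(cam,camera_info(cam))
    cv2.imwrite(f"pics/{cam}0.png",im)
    for q in("pot","rail_to_top","bin","tray"):
        for r in pinpoint(cam,q):
            u,v=r["location"];dd=d[min(max(int(round(v)),0),419),min(max(int(round(u)),0),559)]
            print(cam,q,round(r["confidence"],2),np.round(r["location"],1),dd,world(cam,[u,v],dd)[0])
print(get_state())
E
```

```text
scene {'intrinsics': array([[417.6543,   0.    , 274.8109],
       [  0.    , 417.6543, 214.0522],
       [  0.    ,   0.    ,   1.    ]]), 'eye': array([0.8237, 0.1704, 0.8976]), 'rotation': array([0.3377, 0.6017, 2.0183])}
scene pot 0.85 [268.7 183.2] 0.87427855 -0.9063137292159003
scene pot 0.79 [236.9 145.4] 0.94077694 -1.010857702642336
scene pot 0.78 [216.1 209.1] 0.78999287 -0.8026074170705286
scene pot 0.72 [166.4 142.1] 0.9487811 -1.0760417605636396
scene rail_to_top 0.93 [386.6 303.7] 0.74248064 -0.7036275326923775
scene bin 0.75 [448.3 325.9] 0.66899914 -0.5404910161243905
scene tray 0.91 [168.6 188.8] 0.8187276 -0.8692632749315801
top {'intrinsics': array([[401.3388,   0.    , 274.8518],
       [  0.    , 401.3388, 206.0158],
       [  0.    ,   0.    ,   1.    ]]), 'eye': array([ 0.3735, -0.0472,  1.0731]), 'rotation': array([ 0.0668, -0.0801, -1.5508])}
top pot 0.96 [354.8 274. ] 0.8618015 1.7330982240989163
top pot 0.95 [300.9 248.6] 0.86152864 1.7205710748059886
top pot 0.88 [321.5 187.8] 0.83719456 1.6752260864195023
top pot 0.81 [416.2 248.8] 0.8697181 1.7500966747749402
top rail_to_top 0.63 [158.1 188.1] 0.8964789 1.743088372503087
top bin 0.67 [103.4 185.1] 0.83312726 1.6382182269113297
top tray 0.82 [368.1 188.2] 0.83937675 1.6851946885674796
{'t': 0.5, 'joint_pos': array([-1.37  ,  0.4675, -0.0116,  1.6027,  0.006 ,  1.0714, -0.0563]), 'joint_vel': array([ 0.0004, -0.0005,  0.0013, -0.001 , -0.0013, -0.0005,  0.0003]), 'joint_torque': array([ -0.0005, -53.177 ,   0.0211, -25.1408,   0.0115,   0.002 ,
         0.    ]), 'eef_pos': array([0.1569, 0.6308, 0.2312]), 'tool_rot': array([ 0.3821,  3.1182, -0.    ]), 'wrist_force': array([-0.6058, -0.2634,  1.4951]), 'moment': array([-0.0555,  0.0076, -0.0164]), 'grasp_force': 0.0, 'grip_width': 0.9974693119987419}
```

View pics/scene0.png

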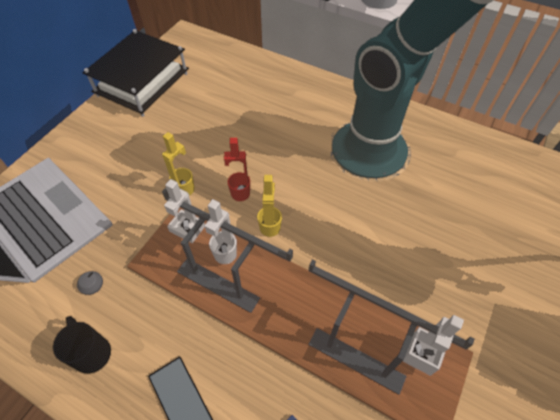

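View pics/top0.png

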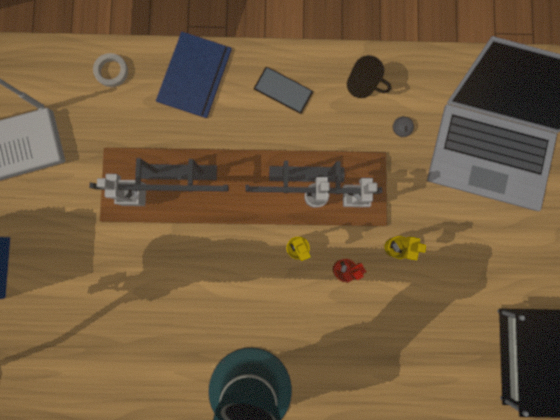

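The scene picture shows one white round pot (216,209) hanging on the left rail, with the tray at (169,189) at that rail's outer end. The other rail is at (387,304), with the bin at (448,326). Four things are pot-shaped:
- Scene (216,209), top (321,188): white and hanging on a rail, so it fits the description.
- Scene (269,183): yellow and standing on the desk, so not meant.
- Scene (237,145): red and standing on the desk, so not meant.
- Scene (166,142): yellow and standing on the desk, so not meant.

The camera rotation is a rotation vector, so I'll fix the helper and confirm the pot in an enlarged crop.

```bash
cat > h.py <<'E'
import numpy as np, cv2
from workcell import *
np.set_printoptions(precision=4,suppress=True)
def cam(n):
    c=camera_info(n);return np.array(c["intrinsics"]),cv2.Rodrigues(np.array(c["rotation"],float))[0],np.array(c["eye"])
def world(n,uv,d):
    K,R,e=cam(n);uv=np.atleast_2d(uv).astype(float);d=np.atleast_1d(d)
    p=np.c_[(uv[:,0]-K[0,2])/K[0,0]*d,-(uv[:,1]-K[1,2])/K[1,1]*d,-d]
    return p@R.T+e
def proj(n,P):
    K,R,e=cam(n);q=(np.atleast_2d(P)-e)@R
    return np.c_[K[0,0]*q[:,0]/-q[:,2]+K[0,2],K[1,1]*q[:,1]/q[:,2]+K[1,2]]
def tri(uvs):
    A=[];b=[]
    for n,uv in uvs.items():
        K,R,e=cam(n);r=world(n,uv,1.)[0]-e;r/=np.linalg.norm(r);M=np.eye(3)-np.outer(r,r);A.append(M);b.append(M@e)
    A=np.vstack(A);b=np.hstack(b);x=np.linalg.lstsq(A,b,rcond=None)[0];return x,np.linalg.norm(A@x-b)
def cloud(n,im,d):
    v,u=np.mgrid[:420,:560];m=d>0
    return world(n,np.c_[u[m],v[m]],d[m]),im[m],np.c_[u[m],v[m]]
E
python3 - <<'E'
from h import *
D={n:np.load(n+"0.npz") for n in("scene","top")}
pts={"pot":([216.1,209.1],[321.5,187.8]),"rail":([386.6,303.7],[158.1,188.1]),"bin":([448.3,325.9],[103.4,185.1]),"tray":([168.6,188.8],[368.1,188.2])}
for k,(s,t) in pts.items():
    print(k,*tri({"scene":s,"top":t}),[world(n,uv,D[n]["d"][int(round(uv[1])),int(round(uv[0]))])[0] for n,uv in(("scene",s),("top",t))])
# bar: dark points near tri rail height
for n in D:
    P,c,uv=cloud(n,D[n]["im"],D[n]["d"])
    x,_=tri({"scene":pts["rail"][0],"top":pts["rail"][1]})
    m=(abs(P[:,0]-x[0])<.03)&(P[:,2]>x[2]-.012)&(P[:,2]<x[2]+.03)&(c.max(1)<75)
    Q=P[m];print(n,len(Q))
    for lo in np.arange(-.40,.42,.03):
        w=Q[(Q[:,1]>=lo)&(Q[:,1]<lo+.03)]
        if len(w)>5:print(round(lo,3),len(w),np.median(w,0),w[:,2].max(),w[:,1].min(),w[:,1].max())
    # white top of posts
    m=(P[:,2]>x[2]+.03)&(c.min(1)>120)&(abs(P[:,0]-x[0])<.06)
    W=P[m];
    for k,(s,t) in pts.items():
        p,_=tri({"scene":s,"top":t});w=W[abs(W[:,1]-p[1])<.025]
        if len(w):
            w2=w[w[:,2]>np.percentile(w[:,2],97)-.006];print(k,len(w),len(w2),w2.min(0),w2.max(0),w2.mean(0),cv2.minAreaRect(w2[:,:2].astype(np.float32)*1000))
im=D["scene"]["im"][160:280,150:290];a=cv2.resize(im,None,fx=4,fy=4,interpolation=cv2.INTER_CUBIC)
cv2.imwrite("pics/crop0.png",a)
E
```

```text
pot [ 0.4945 -0.1532  0.2265] 0.0014146183235784879 [array([ 0.5018, -0.1474,  0.2405]), array([ 0.4915, -0.1502,  0.2441])]
rail [0.4927 0.2056 0.1838] 0.0019130557744826255 [array([0.4943, 0.2043, 0.1859]), array([0.4925, 0.2075, 0.1819])]
bin [0.4932 0.3094 0.2181] 0.0065778044488289 [array([0.5041, 0.3014, 0.2361]), array([0.4882, 0.3031, 0.2444])]
tray [ 0.4987 -0.2574  0.2272] 0.009331694106884053 [array([ 0.507 , -0.2562,  0.239 ]), array([ 0.4928, -0.2479,  0.2427])]
scene 633
-0.31 21 [ 0.5007 -0.2808  0.1998] 0.2063107555992143 -0.28336751721467884 -0.28014874145307694
-0.28 6 [ 0.4995 -0.2796  0.1907] 0.19962539235158427 -0.2799421650301013 -0.27907356900803804
-0.22 28 [ 0.5023 -0.1959  0.1837] 0.18581121510033038 -0.21710536941817982 -0.19037715563371221
-0.19 31 [ 0.5009 -0.1833  0.1845] 0.1875904203976273 -0.18934388329352397 -0.17680175315816754
-0.16 8 [ 0.5033 -0.1363  0.185 ] 0.18676303576371212 -0.1411476902251757 -0.1308896429009324
-0.13 19 [ 0.5029 -0.1156  0.1842] 0.1886607163917131 -0.1287623873743693 -0.10075816476376215
-0.1 26 [ 0.5029 -0.0804  0.1835] 0.1
[... 3640 characters left out ...]
8001537 0.29020916088943155 0.2988295932099942
0.32 29 [0.492  0.3446 0.1963] 0.20770801759083124 0.3387872660811585 0.34971223393691947
pot 74 69 [ 0.4868 -0.164   0.241 ] [ 0.5042 -0.147   0.2481] [ 0.4955 -0.1552  0.244 ] ((495.521240234375, -155.5106201171875), (17.318283081054688, 17.01504898071289), 0.21240751445293427)
bin 60 60 [0.4861 0.3017 0.2411] [0.5011 0.3182 0.2483] [0.4939 0.3094 0.2441] ((493.63677978515625, 309.9290466308594), (16.462926864624023, 14.946094512939453), 89.70460510253906)
tray 61 59 [ 0.4885 -0.2627  0.2413] [ 0.5039 -0.2474  0.2471] [ 0.4959 -0.2546  0.2444] ((496.1988220214844, -254.9994354248047), (15.2885160446167, 15.299506187438965), 1.6072763204574585)
```

View pics/crop0.png

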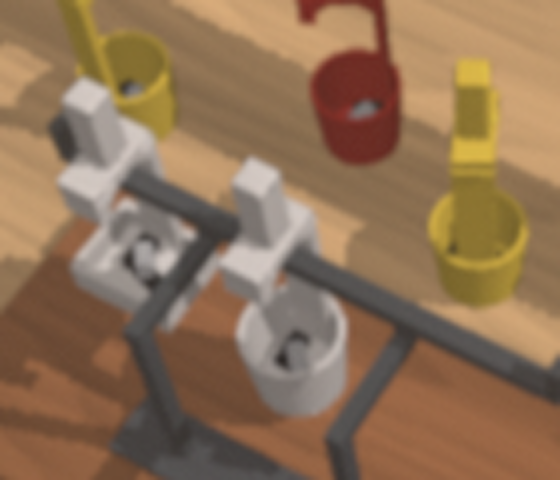

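The crop confirms the meant pot: white and round, with its post at crop (258,195), hanging on the bar beside the white tray hanger. The red and yellow ones stand on the desk.

Post top centre is about (0.4965, -0.1555, 0.2445). The bar top is at z≈0.1845. The target rail's middle is at y≈0.20, so I'll aim for y≈0.18.

```bash
python3 -m jog '[-0.03,-0.02,-0.089,-4,0.05,-0.304,-0.214,-0.089,-14.2,0.05,-0.304,-0.214,-0.089,-14.2,0.05,-0.304,-0.214,-0.089,-14.2,0.05,-0.304,-0.214,-0.089,-14.2,0.05,-0.304,-0.214,-0.089,-14.2,0.05,-0.304,-0.214,-0.089,-14.2,0.05,-0.304,-0.214,-0.089,-14.2,0.05,-0.304,-0.214,-0.089,-14.2,0.05,-0.304,-0.214,-0.089,-14.2,0.05,-0.442,-0.437,-0.089,-14.2,0.05,-0.442,-0.437,-0.089,-14.2,0.05,-0.442,-0.437,-0.089,-14.2,0.05,-0.442,-0.437,-0.089,-14.2,0.05,-0.442,-0.437,-0.089,-14.2,0.05,-0.442,-0.437,-0.089,-14.2,0.05,-0.442,-0.437,-0.089,-14.2,0.05,-0.442,-0.437,-0.089,-14.2,0.05,-0.442,-0.437,-0.089,-14.2,0.05]' 40
python3 - <<'E'
from h import *
s=get_state();R=cv2.Rodrigues(s["tool_rot"])[0];print(s["joint_pos"],R)
for P in([.4962,-.1555,.30],[.4962,-.1555,.2035]):print((np.array(P)-s["eef_pos"])@R)
E
```

```text
t: 2.08
eef_pos: [0.4804, 0.0997, 0.3205]
tool_rot: [-0.004, 3.141, 0.001]
wrist_force: [-0.6, 0.9, 0.3]
grip_width: 0.584
grasp_force: 0.0
[-0.556   0.0988  0.3077  1.8918 -0.0333  1.1553  1.3368] [[-1.     -0.0023  0.0003]
 [-0.0023  1.      0.0007]
 [-0.0003  0.0007 -1.    ]]
[-0.0152 -0.2552  0.0203]
[-0.0152 -0.2553  0.1168]
```

```bash
python3 -m jog '[-0.004,-0.04,0,-0.2,0.05,-0.008,-0.08,0,-0.2,0.05,-0.012,-0.12,0,-0.2,0.05,-0.0155,-0.16,0,-0.2,0.05,-0.0155,-0.2,0,-0.2,0.05,-0.0155,-0.235,0,-0.2,0.05,-0.0155,-0.255,0,-0.2,0.05,-0.0155,-0.255,0.02,-0.2,0.05,-0.0155,-0.255,0.04,-0.2,0.05,-0.0155,-0.255,0.06,-0.2,0.05,-0.0155,-0.255,0.08,-0.2,0.05,-0.0155,-0.255,0.095,-0.2,0.05,-0.0155,-0.255,0.107,-0.2,0.05,-0.0155,-0.255,0.117,-0.2,0.05,-0.0155,-0.255,0.117,-0.2,0.05]'
python3 - <<'E'
from h import *
im,d=grab_frame("scene");p=proj("scene",get_state()["eef_pos"])[0];print(p,get_state()["eef_pos"])
cv2.imwrite("pics/crop1.png",cv2.resize(im[120:290,120:320],None,fx=3,fy=3,interpolation=cv2.INTER_CUBIC))
E
```

```text
t: 3.33
eef_pos: [0.4962, -0.1529, 0.2013]
tool_rot: [0.016, -3.138, -0.002]
wrist_force: [-1.0, 0.1, -0.2]
grip_width: 0.583
grasp_force: 0.0
[217.4059 216.6161] [ 0.4968 -0.1535  0.2025]
```

View pics/crop1.png

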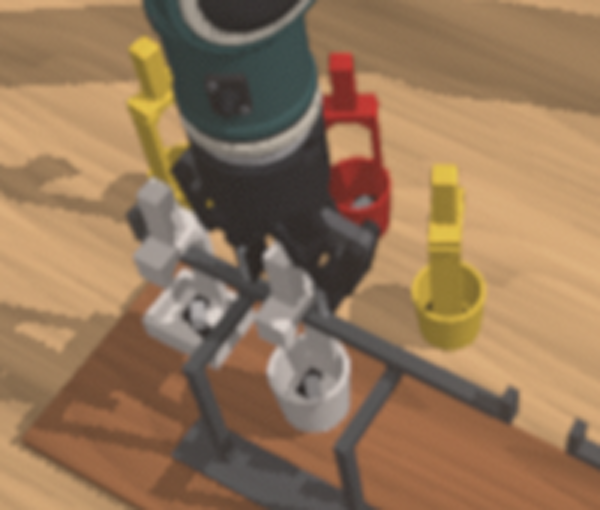

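The fingers straddle the pot's post, at crop (285,280). The tray hanger at crop (160,230) is clear. Closing now.

```bash
python3 -m jog '[0,-0.001,0,0,0.03,0,-0.001,0,0,0.01,0,-0.001,0,0,0.01,0,-0.001,0,0,0.01,0,-0.001,0,0,0.01,0,-0.001,0,0,0.01,0,-0.001,0,0,0.01,0,-0.001,0,0,0.01]' 50
python3 -c "
from h import *
s=get_state();print(s['eef_pos'],cv2.Rodrigues(s['tool_rot'])[0],s['wrist_force'])"
```

```text
t: 4.05
eef_pos: [0.4976, -0.1561, 0.2043]
tool_rot: [-0.012, 3.14, -0.0]
wrist_force: [-0.5, -0.8, 5.6]
grip_width: 0.205
grasp_force: 49.4
[ 0.4976 -0.1561  0.2043] [[-1.     -0.0074  0.002 ]
 [-0.0074  1.     -0.0001]
 [-0.002  -0.0001 -1.    ]] [-0.4703 -0.7913  5.5768]
```

```bash
python3 -m jog '[0,0,-0.005,0,0.01,0,0,-0.012,0,0.01,0,0,-0.02,0,0.01,0,0,-0.028,0,0.01,0,0,-0.035,0,0.01,0,0,-0.04,0,0.01,0,0,-0.04,0,0.01,0,0,-0.04,0,0.01]'
python3 - <<'E'
from h import *
s=get_state();im,d=grab_frame("scene");print(s["eef_pos"],cv2.Rodrigues(s["tool_rot"])[0])
cv2.imwrite("pics/crop2.png",cv2.resize(im[120:290,120:320],None,fx=3,fy=3,interpolation=cv2.INTER_CUBIC))
E
```

```text
t: 4.72
eef_pos: [0.497, -0.1559, 0.2436]
tool_rot: [-0.012, 3.141, 0.0]
wrist_force: [0.0, -0.1, -1.5]
grip_width: 0.203
grasp_force: 48.8
[ 0.497  -0.1559  0.2436] [[-1.     -0.0076  0.0008]
 [-0.0076  1.      0.0001]
 [-0.0008  0.0001 -1.    ]]
```

View pics/crop2.png

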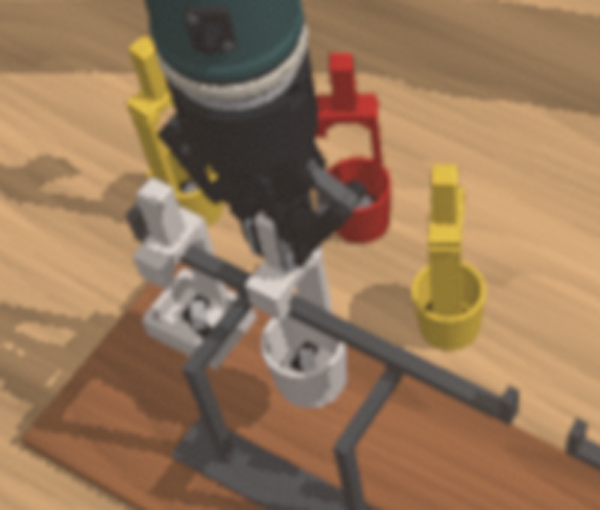

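Picture: the pot is off the bar, hook at crop (290,285) with the pot upright at (303,360). The tray hasn't moved. Carrying along the rail.

```bash
python3 -m jog '[0,0.006,0,0,0.01,0,0.018,0,0,0.01,0,0.036,0,0,0.01,0,0.056,0,0,0.01,0,0.078,0,0,0.01,0,0.1,0,0,0.01,0,0.122,0,0,0.01,0,0.144,0,0,0.01,0,0.166,0,0,0.01,-0.001,0.188,0,0,0.01,-0.001,0.21,0,0,0.01,-0.001,0.232,0,0,0.01,-0.001,0.254,0,0,0.01,-0.001,0.276,0,0,0.01,-0.001,0.296,0,0,0.01,-0.001,0.312,0,0,0.01,-0.001,0.325,0,0,0.01,-0.001,0.333,0,0,0.01,-0.001,0.336,0,0,0.01,-0.001,0.336,0,0,0.01]'
python3 - <<'E'
from h import *
s=get_state();im,d=grab_frame("scene");print(s["eef_pos"],cv2.Rodrigues(s["tool_rot"])[0],s["wrist_force"])
cv2.imwrite("pics/crop3.png",cv2.resize(im[180:380,270:490],None,fx=2.7,fy=2.7,interpolation=cv2.INTER_CUBIC))
E
```

```text
t: 6.43
eef_pos: [0.4952, 0.1803, 0.243]
tool_rot: [0.013, -3.141, 0.001]
wrist_force: [0.1, -0.5, 0.0]
grip_width: 0.204
grasp_force: 48.8
[0.4952 0.1803 0.243 ] [[-1.     -0.0081 -0.0004]
 [-0.0081  1.     -0.0004]
 [ 0.0004 -0.0004 -1.    ]] [ 0.0673 -0.5438  0.0413]
```

View pics/crop3.png

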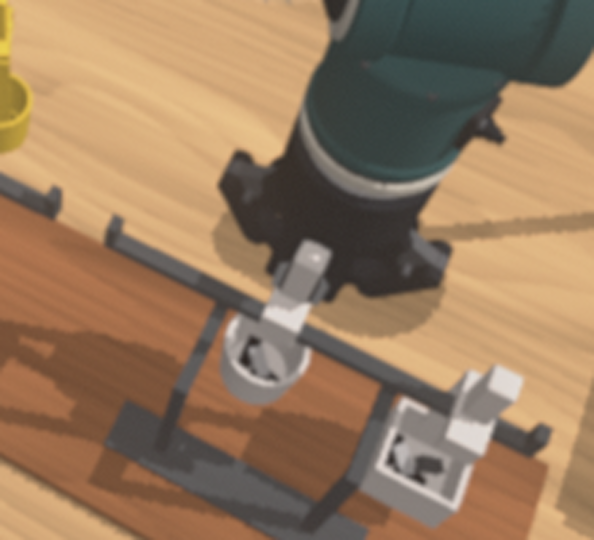

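The pot hangs over the target rail between the brackets, hook at crop (285,315). The bin at (425,460) is clear. Lowering it now.

```bash
python3 -m jog '[0,0,0.005,0.2,0.01,0,0,0.013,0.2,0.01,0,0,0.022,0.2,0.01,0,0,0.029,0.2,0.01,0,0,0.034,0.2,0.01,0,0,0.037,0.2,0.01,0,0,0.039,0.2,0.01,0,0,0.0395,0.2,0.01,0,0,0.0395,0.2,0.01,0,0,0.0395,0.2,0.01]'
```

```text
t: 7.32
eef_pos: [0.4953, 0.1799, 0.2043]
tool_rot: [0.006, -3.141, -0.0]
wrist_force: [-3.0, -1.0, 4.4]
grip_width: 0.204
grasp_force: 49.4
```

```bash
python3 -m jog '[0.0005,0,0,0,0.01,0.001,0,0.0005,0,0.01,0.001,0,0.001,0,0.01,0.001,0,0.001,0,0.01,0.001,0,0.001,0,0.01]'
```

```text
t: 7.73
eef_pos: [0.4953, 0.1799, 0.2042]
tool_rot: [-0.006, 3.139, 0.001]
wrist_force: [-1.6, -2.5, 10.5]
grip_width: 0.206
grasp_force: 50.6
```

Seated: force rose with no further travel. Ease off, release and rise.

```bash
python3 -m jog '[0,0,-0.001,0,0.01,0,0,-0.001,0,0.01,0,0,-0.001,0,0.022,0,0,-0.001,0,0.026,0,0,-0.001,0,0.034,0,0,-0.001,0,0.045,0,0,-0.001,0,0.05,0,0,-0.001,0,0.05,0,0,-0.001,0,0.05,0,0,-0.006,0,0.05,0,0,-0.015,0,0.05,0,0,-0.03,0,0.05,0,0,-0.05,0,0.05,0,0,-0.08,0,0.05,0,0,-0.11,0,0.05,0,0,-0.14,0,0.05,0.03,0,-0.16,0,0.05,0.07,0,-0.16,0,0.05,0.1,0,-0.16,0,0.05,0.1,0,-0.16,0,0.05]'
python3 - <<'E'
from h import *
im,d=grab_frame("scene");print(get_state()["eef_pos"])
cv2.imwrite("pics/fin.png",cv2.resize(im[160:380,150:490],None,fx=2.3,fy=2.3,interpolation=cv2.INTER_CUBIC))
P,c,uv=cloud("scene",im,d)
for k,y in(("pot",.18),("bin",.3087),("tray",-.2556)):
    m=(abs(P[:,1]-y)<.04)&(abs(P[:,0]-.495)<.03)&(P[:,2]>.236)&(P[:,2]<.26)&(c.min(1)>110)
    w=P[m];print(k,len(w),w.mean(0) if len(w) else '',np.percentile(w[:,2],95) if len(w) else '')
    if len(w):print(cv2.minAreaRect(w[:,:2].astype(np.float32)*1000))
E
```

```text
t: 9.4
eef_pos: [0.3899, 0.18, 0.3642]
tool_rot: [0.012, -3.141, -0.004]
wrist_force: [-0.5, 0.6, 0.2]
grip_width: 0.584
grasp_force: 0.0
[0.3925 0.1799 0.3644]
pot 124 [0.4967 0.1796 0.2439] 0.24625127230596544
((495.21270751953125, 179.5830078125), (17.546871185302734, 17.64708137512207), 2.2440571784973145)
bin 146 [0.4969 0.3082 0.244 ] 0.24652721494482505
((495.737548828125, 308.7303466796875), (19.317485809326172, 17.571083068847656), 4.286255836486816)
tray 87 [ 0.4996 -0.255   0.2433] 0.24647492975617824
((498.7512512207031, -256.4803161621094), (17.213336944580078, 19.597347259521484), 2.159513473510742)
```

View pics/fin.png

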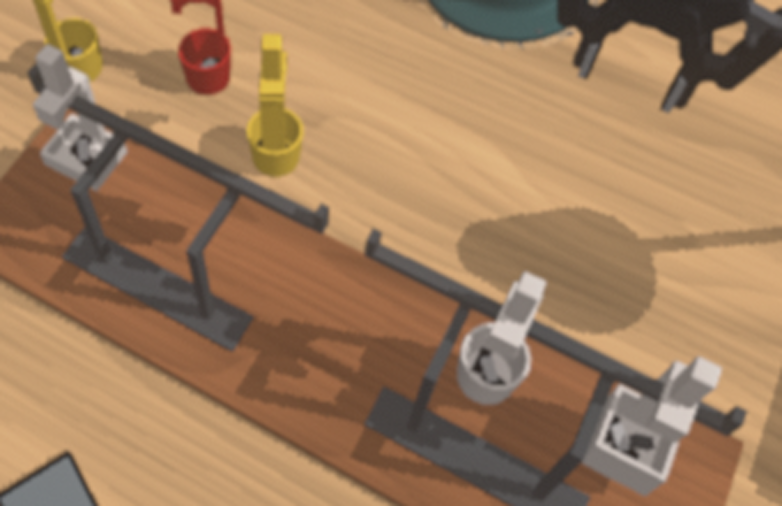

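The pot hangs seated and upright on the target rail, hook at crop (515,325). Its post top is at the same height as the bin's and tray's, both of which are where they were. Handing in.

```bash
python3 -c "
from workcell import *
print(finish_job())"
```

```text
the job is handed in; nothing more can be done
None
```

The white pot now hangs upright and square on the other rail, about 20 mm from its middle towards the old rail; the bin and tray are where they were, and I handed the job in at about 9.5 s.

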